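# Press the drill bush home with the ratchet press

## Robot

A 7-joint arm with a two-finger parallel gripper is mounted at the origin on a cart in front of the work surface, level with it; the furniture and walls round the work are solid. World frame = base frame: x ahead of the robot, y to its left, z up, the work surface at z = 0. Lengths are in mm, angles in rad, forces in N, time in s.
With the tool pointing down it reaches from about 400 to 850 mm from the base axis. Payload 4.5 kg.
Tool frame: the origin (TCP) lies at the very end of the fingers, on their centre line; the grasp point (between the pads) lies 19 mm behind it (grip_depth is the z of the grasp point in the tool frame, in mm); z points along the fingers, y is the line along which they close (so a half turn about z gives the same grasp; the last joint's range is limited). The gripper opens to 85 mm and grips with 20 to 120 N. Pads are 22 mm wide; open, the fingers measure 114 mm over their backs; the gripper's body (76 mm by 85 mm) begins 54 mm behind the grasp point. The pads swing forward as they close: fully open they stand 13 mm farther back than shut.
Start: joints at [-1.156, 0.689, -0.195, 1.565, 0.157, 0.902, -0.215], TCP at [232.272, 580.262, 231.317] pointing down, gripper open.
Joint ranges: [-3.01, 3.01], [-0.46, 2.08], [-1.47, 1.51], [0.13, 2.56], [-1, 4.14], [0.04, 2.09], [-2.66, 2.66]. Speed limits (rad/s): [2.57, 2.57, 3.14, 3.14, 3.14, 3.14, 3.14].

## Interface

Orientations are given as [roll, pitch, yaw] about the fixed x, y, z axes, in that order (R = Rz(yaw) Ry(pitch) Rx(roll)).
In Python, from rig import get_state, grab_frame, calibration, finish_job, grip_depth gives the robot as it stands.
- The arm moves only by the tool arm_command, never from a script. Its argument "deltas" is a list that holds one entry, the list of rows, each a list of 5 numbers: the shift along the tool's x, y, z in m, then the turn about the tool's z in degrees, then the opening, from 0 (shut) to 1 (fully open). A call has 1 to 12 rows; each row is the pose to reach, as a shift and turn from the pose commanded when the call began, along the tool's axes at that moment; what a row does not reach only later rows make up. A row lasts 1/8 s, in which the tool goes at most 62.5 mm and 10.7 degrees, less where a joint would pass 70% of its speed; a pose out of reach is approached as far as the arm can. A call with a gripper value outside its range is refused whole. The fingers move at their own pace and stop on an object; "squeeze" is the grip in N (left out, the last holds). Time passes only in rows, so rows that repeat a pose let the fingers close. It gives the time, the measured TCP pose, the force, the opening and the grip force at its end, in the units of the state.
- get_state(): the state, without advancing time (a new reading comes with each control period).
- grab_frame(name): name is "scene" or "side" or "wrist"; returns (picture, depth): 420x560x3 uint8, red, green, blue; 420x560 float32, mm along the optical axis (not along the pixel's ray), 0 where there is no reading.
- calibration(name): a dict with "mtx" (3x3 intrinsics, pixels), "k1" (the pictures are not rectified: a ray, as slopes to the right and down, at radius r is drawn at 1 + k1 r^2 times it, then the intrinsics apply), "rvec" (rotation vector, rad) and "tvec" (3), from world to camera coordinates, as OpenCV has them. Camera axes: x right, y down, z forward; pixel columns grow to the right and rows downward; lengths in mm; the calibration is good to about 2 mm. A picture is of the moment at which its call begins: read the wrist's pose just before it. calibration takes no time and is no camera call; for the wrist camera it gives the pose at the moment of the call.
- finish_job(): hands the job in; it is judged then, once.
The state is a dict: "t": time; "q": joint angles; "qd": joint speeds; "effort": joint torques, N m; "eef_pos": TCP position; "ee_rot": TCP orientation; "force": force on the tool from outside, world axes, zero at the start; "ft_torque": the same for the moment, N m; "gripper_width": opening from 0.0 (shut) to 1.0 (fully open); "finger_force": force on a finger pad.
Only numpy, scipy, OpenCV 4.12 (cv2) and the standard library are available. Lean on these libraries where they do the work, as an engineer would, in place of code of your own. Each camera call takes 0.05 s, during which the arm holds its last target. There are 200 camera calls.

## Task

Press the proud one of the two flanged steel bushes home into the timber jig block on the little two-column bench press: slide the block along the bed until it is against the end stop, flip the pawl on the ratchet handle over from raising to pressing, and swing the handle back and forth until the flange is pulled down tight on the wood. Finish by feel: stop when the handle takes about 12 N at its grip to keep it moving, because pulling much harder crushes the wood. Leave the other things on the bench where they lie.

Things in the scene. Friction and masses are not known exactly. Their poses are not given: they have to be found in the camera images.
- press_bed (a point): Point on the press bed straight under the screw, 16 mm above the bench. x: along the bed from the front to the end stop, whose face is 50 mm on; y left; z up. The press (15 kg, base 225x215 mm) stands on the bench; columns 22 mm thick 78 mm left and right of the screw, reaching 240 mm above the bench; crosshead 52 mm deep, 131 to 165 mm above the bench. Rails 13 mm high guide the block.
- block_near_end (a point): Centre of the jig block's end face that looks to the robot: the face to push, 66 mm wide, 56 mm high. The poplar block (170x66x56 mm, 0.8 kg) lies loose between the bed's rails (2 mm play a side), 20 to 50 mm short of the end stop, and slides with about 5 N.
- hole_mouth (a point): Mouth of the proud bush's hole, on the block's top face, 120 mm from the near end and 50 mm from the far end: it is under the screw when the block touches the end stop. The block's other bush, nearer the robot, is already home. z up.
- bush_flange (a point): Centre of the underside of the proud bush's flange (34 mm across, 6 mm thick). It starts 4 to 7 mm above the hole mouth; home is 0. The 20 mm shank is a press fit that takes about 110 N to move.
- bush: The proud steel bush, which moves only up and down in its hole in the block; same origin as bush_flange.
- ram: The ram: a foot 30 mm across; origin at the centre of its underside. A screw of 16 mm per turn (2.55 mm per rad) drives it: clockwise seen from above lowers it. It cannot be pushed by hand. Ratchet, handle and pawl ride up and down with it.
- screw_axis (a point): Point on the upright axis of the screw at the height of the handle bar; the handle turns about this axis.
- handle (a joint): Angle of the ratchet handle, rad. 0: points along minus x of the press, to the robot; grows clockwise seen from above (+1 points left, -1 right); stopped at -1.3 and +1.3 by the columns; starts between -1.2 and -0.8. With the pawl set to press, clockwise swings lower the ram; the other way it clicks freely over 12 teeth (up to 0.52 rad of a swing can be lost taking up a tooth).
- grip (a point): Middle of the upright round black grip, 26 mm thick, 26 mm down and 27 mm up from here, 120 mm from the screw axis; the handle bar runs under it. Sideways force here while it is swung clockwise: 4 N with the ram free, 6.5 N driving the bush; once the bush is home it rises about 0.3 N per mm. 12 N is right, under 9 N the flange is not tight, over 15 N the wood is crushed. Back swing: 1 to 2 N.
- pawl (a joint): Angle of the double pawl, rad, held to either side by an over-centre spring. Negative (-0.32, or -0.15 while it rides on a tooth): set to raise, as at the start. Positive (0.15 to 0.32): set to press. Pushed past 0 it snaps over by itself.
- stud (a point): Middle of the pawl's upright thumb stud, 9 mm thick, 24 mm tall; lever and ratchet top 13 mm below, screw nut 7 mm below. The pawl's pin is 44 mm from the screw axis along the handle; the stud stands 23 mm from it on the screw's side, 3 to 7 mm to the clockwise side of the handle's centre line. To set it to press, push it with 3 to 5 N counter-clockwise about the screw, 7 to 15 mm across the line.
- wax_tin: round lidded tin, 71 mm across, 28 mm high, beside the press; bystander; origin at the centre of its underside
- pencil: pencil, 128 mm long, beside the press; bystander; origin at the centre of its underside
- claw_hammer: claw hammer, 304 mm long, lying on the left of the bench; bystander; origin at the centre of its underside
- chisel: bench chisel, 244 mm long, lying near the front of the bench; bystander; origin at the centre of its underside
- tape_measure: tape measure, 36x87x64 mm, on the right of the bench; bystander; origin at the centre of its underside
- screw_tub: clear tub of screws, 77x130x50 mm, on the right of the bench; bystander; origin at the centre of its underside
- spring_clamp: small spring clamp, 123 mm long, near the front of the bench; bystander; origin at the centre of its underside

How it is judged (in metres and radians):
On the way, in this order (a step that is already met when the one before it is completed fails the run):
1. the pawl is flipped over to pressing (value of joint pawl above 0.1 rad), for 0.1 s.
2. the bush is drawn up tight: the ram bears on it with more than 200 N (contact force between ram and bush above 200 N), for 0.05 s.
At the end, for the whole second after the job is handed in: The proud bush is home (flange within 1 mm of the wood), the block sits against the end stop with the hole within 5 mm of the screw axis, and the bush is at rest. The ram may stay down on the bush (z of bush_flange in the frame of hole_mouth below 0.001 m and horizontal distance between hole_mouth and press_bed below 0.005 m and linear speed of bush below 0.01 m/s); the robot touches nothing.
It fails at once if the wood is crushed: the ram bears on the bush with more than 520 N (contact force between ram and bush above 520 N).
It fails at once if a bystander is pushed more than 40 mm (distance of any of wax_tin, pencil, claw_hammer, chisel, tape_measure, screw_tub, spring_clamp from where it was at the start of the episode above 0.04 m).
It also fails if it takes over 72 s, if anything falls off the work surface, if the arm or the gripper's body presses on something with over 40 N, if the wrist force passes 120 N, or if a joint passes its speed limit or range.

## Working session

There is one attempt and no reset: what is moved stays moved. The work goes in short steps, Python scripts to look and compute and a tool call to move; the robot and the scene stay as the last step left them, time stands still between calls to the robot, and variables do not carry over. Pictures are saved under pics/ and viewed, at most 10 in all, crops included, and the job is handed in when it is done.

Besides the shell and the picture viewer there is one more tool, called after "Request:" as a command line: name --argument value ..., lists and objects as JSON in quotes. arm_command: Moves the arm, as the interface text tells. Its arguments: {"type":"object","properties":{"deltas":{"type":"array"},"squeeze":{"type":"number"}},"required":["deltas"]}

```bash
ls; mkdir -p pics
python3 - <<'E'
from rig import *
import cv2,numpy as np
print(get_state(),grip_depth)
for n in ("scene","side"):
    p,d=grab_frame(n); cv2.imwrite(f"pics/{n}0.png",p[:,:,::-1]); np.save(f"pics/{n}0.npy",d)
    c=calibration(n); print(n,c)
print(get_state()['t'])
E
```

```text
pics
{'t': 0.0, 'q': array([-1.15618745,  0.690022  , -0.19451439,  1.566381  ,  0.1573196 ,
        0.90252012, -0.21508601]), 'qd': array([ 0.00029312, -0.00076381, -0.00026378, -0.00090735, -0.00047726,
        0.00010758, -0.00038648]), 'effort': array([ 3.13302587e-05, -5.39592254e+01, -1.26620740e+00, -1.58543140e+01,
        9.13239870e-03,  9.49168461e-03,  1.99686906e-05]), 'eef_pos': array([232.09653959, 579.57581471, 230.45051327]), 'ee_rot': array([-3.13966315e+00,  1.56153604e-04,  2.76089935e+00]), 'force': array([ 0.5001186 , -0.27098845,  0.628037  ]), 'ft_torque': array([-0.05068979,  0.00655453, -0.0228861 ]), 'finger_force': 0.0, 'gripper_width': 0.9990951309677286} -18.700000000000003
scene {'mtx': array([[426.04706856,   0.        , 278.23624925],
       [  0.        , 426.04706856, 207.71437329],
       [  0.        ,   0.        ,   1.        ]]), 'k1': 0.012947634356359596, 'rvec': array([ 0.73160666, -2.72317442,  0.96856958]), 'tvec': array([480.73478762, 254.43783245, 924.8004266 ])}
side {'mtx': array([[529.13789078,   0.        , 277.42105454],
       [  0.        , 529.13789078, 209.90318787],
       [  0.        ,   0.        ,   1.        ]]), 'k1': -0.1457703103003091, 'rvec': array([ 0.24247271, -2.77484978,  1.25564929]), 'tvec': array([ 540.89165638,  104.16475499, 1406.48186217])}
0.1
```

View pics/scene0.png

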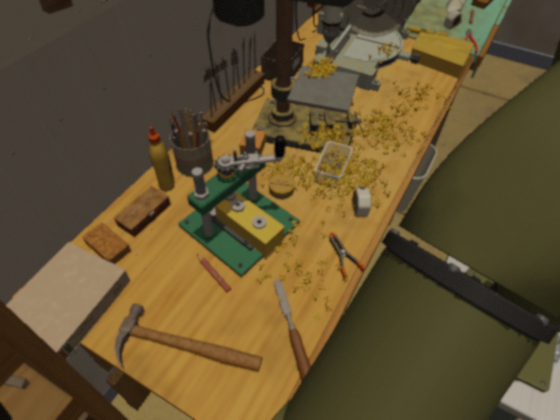

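View pics/side0.png

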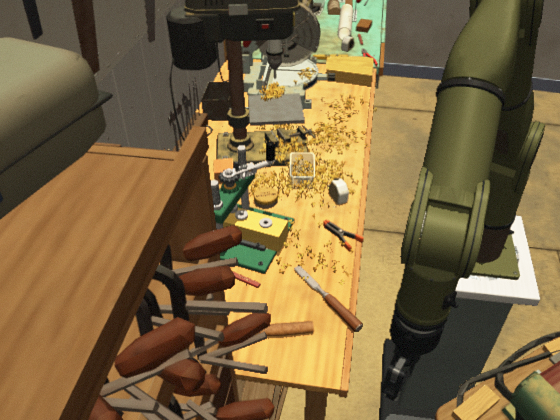

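The scene view shows the press with its green base at about (238,228), the yellow block at (250,222), flanges at (238,206) and (259,222), the ratchet at (226,163) and the black grip at (280,147), on the robot's right. In the side view the arm is at the right edge and the press is partly hidden at (240,215).

```bash
cat > h.py <<'E'
import numpy as np,cv2
from rig import *
def cam(c):
    R=cv2.Rodrigues(np.array(c['rvec'],float))[0]; return np.array(c['mtx']),c['k1'],R,np.array(c['tvec'],float).ravel()
def rays(c,px):
    K,k,R,t=cam(c); px=np.atleast_2d(np.array(px,float))
    d=(px-[K[0,2],K[1,2]])/[K[0,0],K[1,1]]
    s=d.copy()
    for _ in range(20): s=d/(1+k*(s**2).sum(1,keepdims=True))
    return np.c_[s,np.ones(len(s))],R,t
def pts(c,px,z):   # depth z -> world
    s,R,t=rays(c,px); return (s*np.atleast_1d(z)[:,None]-t)@R
def onplane(c,px,h):
    s,R,t=rays(c,px); o=-R.T@t; d=s@R; return o+d*((h-o[2])/d[:,2])[:,None]
def tri(c1,p1,c2,p2):
    A=[];b=[]
    for c,p in((c1,p1),(c2,p2)):
        s,R,t=rays(c,p); o=-R.T@t; d=s[0]@R; d/=np.linalg.norm(d); P=np.eye(3)-np.outer(d,d); A.append(P);b.append(P@o)
    return np.linalg.lstsq(np.vstack(A),np.hstack(b),rcond=None)[0]
def proj(c,X):
    K,k,R,t=cam(c); X=np.atleast_2d(X)@R.T+t; s=X[:,:2]/X[:,2:]; s=s*(1+k*(s**2).sum(1,keepdims=True)); return s*[K[0,0],K[1,1]]+[K[0,2],K[1,2]]
def cloud(c,d):
    v,u=np.mgrid[:d.shape[0],:d.shape[1]]; px=np.c_[u.ravel(),v.ravel()]
    return pts(c,px,d.ravel()).reshape(*d.shape,3)
E
python3 - <<'E'
from h import *
np.set_printoptions(precision=1,suppress=True)
c=calibration("scene"); d=np.load("pics/scene0.npy"); W=cloud(c,d)
for n,(u,v) in dict(fl1=(238,206),fl2=(259,222),nut=(226,163),grip=(280,142),bar=(255,160),colL=(200,172),colR=(251,137),cross=(228,186),base=(240,266),bl=(248,218),bench=(300,240),tin=(282,185),tub=(332,160),stud=(236,158)).items(): print(n,W[v,u],d[v,u])
p=cv2.imread("pics/scene0.png"); cv2.imwrite("pics/crop0.png",cv2.resize(p[110:280,160:350],None,fx=4,fy=3.5,interpolation=cv2.INTER_CUBIC))
E
```

```text
fl1 [629.4  63.6  85.1] 1015.0015
fl2 [565.8  72.3  74.3] 999.2781
nut [653.   60.5 214.5] 923.2907
grip [561.4 -13.4 259.8] 900.85956
bar [605.7  18.  211.1] 934.93396
colL [666.  130.9 242.8] 866.4953
colR [635.6 -15.2 238.8] 940.7215
cross [640.9  77.9 163.6] 949.6008
base [558.6 170.2  22.7] 983.2889
bl [595.7  73.5  71.4] 1009.8996
bench [479.5  21.4  -0.3] 1058.9972
tin [595.6 -91.7  30.1] 1132.9346
tub [ 522.9 -249.9   24.9] 1202.0048
stud [637.1  44.3 223.8] 920.151
```

View pics/crop0.png

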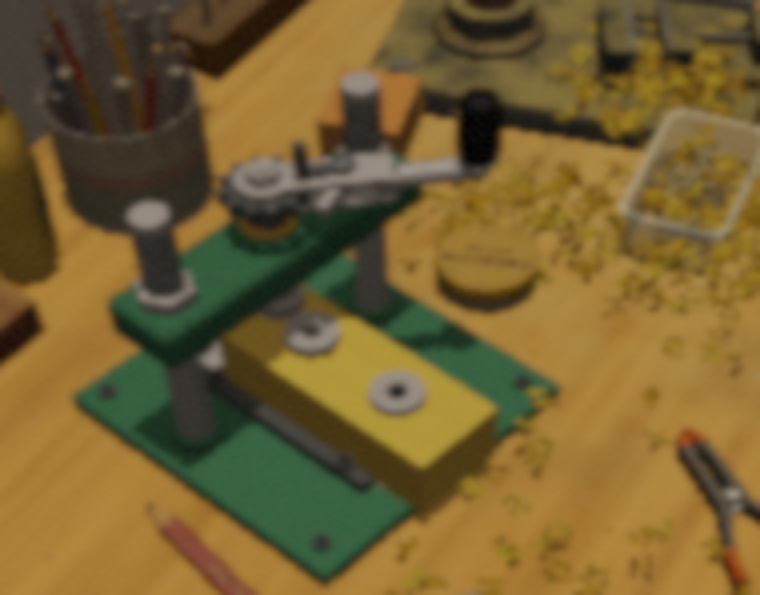

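The crop shows the dark pawl stud at about (300,158) in the crop, which is (235,155) in the full frame. It sits between the nut and the handle's near side. The proud flange is at crop (312,332), the home one at (397,392), and the black grip at (480,125).

Run:
```python
from h import *
np.set_printoptions(precision=1,suppress=True)
c=calibration("scene"); d=np.load("pics/scene0.npy"); W=cloud(c,d); p=cv2.imread("pics/scene0.png")
hsv=cv2.cvtColor(p,cv2.COLOR_BGR2HSV)
print("cam",-cam(c)[2].T@cam(c)[3])
roi=np.zeros(d.shape,bool); roi[120:275,175:300]=1
X=W[...,0];Y=W[...,1];Z=W[...,2]
def show(n,m):
    m=m&roi; q=W[m]; print(n,m.sum(),np.median(q,0) if m.any() else '',q.min(0) if m.any() else'',q.max(0) if m.any() else '')
# block top
m=roi&(hsv[...,0]>18)&(hsv[...,0]<32)&(hsv[...,1]>120)&(Z>60)&(Z<80)&(X>480)&(X<680)
show("blocktop",m)
q=W[m][:,:2].astype(np.float32); r=cv2.minAreaRect(q); print(r, cv2.boxPoints(r))
# column tops
for s in (Y>105,Y<20):
    show("col",(Z>228)&(Z<250)&s&(hsv[...,1]<80)&(X>610)&(X<700))
green=roi&(hsv[...,0]>65)&(hsv[...,0]<95)&(hsv[...,1]>80)
m=green&(Z>8)&(Z<28); show("base",m); r=cv2.minAreaRect(W[m][:,:2].astype(np.float32)); print(r,cv2.boxPoints(r))
m=green&(Z>155)&(Z<172);show("cross",m); r=cv2.minAreaRect(W[m][:,:2].astype(np.float32)); print(r,cv2.boxPoints(r))
m=(p.max(2)<60)&(Z>205)&(Z<275);show("dark",m&(X<590)); show("stud",m&(X>610))
print(hsv[140,280],hsv[155,235])
s=get_state();cw=calibration("wrist"); K,k,R,t=cam(cw); C=-R.T@t
yaw=s['ee_rot'][2]; from scipy.spatial.transform import Rotation as Ro
T=Ro.from_euler('xyz',s['ee_rot']).as_matrix()
print("wristcam in tool",T.T@(C-s['eef_pos']), "cam axes in tool\n",T.T@R.T, K,k)
```

```text
cam [236.  577.5 872.9]
blocktop 1327 [587.2  77.1  72.8] [509.7  21.9  60.3] [680.  115.9  78.2]
((595.4378051757812, 67.10722351074219), (68.60853576660156, 164.83641052246094), 77.70335388183594) [[507.6  51.1]
 [668.7  16. ]
 [683.3  83.1]
 [522.2 118.2]]
col 109 [672.1 133.6 239.8] [663.6 119.  228.3] [685.3 140.8 243.9]
col 74 [641.  -17.7 239.2] [632.7 -31.1 228.3] [653.1 -10.3 243.5]
base 1928 [614.3 131.   17.1] [514.4 -51.8  11.8] [754.6 182.8  27.8]
((632.4154663085938, 63.17876434326172), (205.16429138183594, 217.31094360351562), 78.17167663574219) [[505.  -15. ]
 [717.7 -59.5]
 [759.8 141.3]
 [547.1 185.9]]
cross 623 [653.3  94.9 165.1] [623.    5.1 155. ] [694.9 158.5 171.8]
((658.8675537109375, 78.26588439941406), (158.07000732421875, 44.970947265625), 77.43205261230469) [[619.7   6. ]
 [663.6  -3.8]
 [698.  150.5]
 [654.1 160.3]]
dark 199 [564.  -15.5 246.7] [555.2 -27.3 210.2] [578.6  -9.8 266.2]
stud 185 [646.1  69.9 217.5] [632.7 -22.2 205. ] [677.9 141.2 238.5]
[ 8 35 29] [14 88 49]
wristcam in tool [  84.2   -1.3 -142.3] cam axes in tool
 [[-0.  -0.9 -0.3]
 [ 1.  -0.  -0. ]
 [ 0.  -0.3  0.9]] [[348.2   0.  282.4]
 [  0.  348.2 212. ]
 [  0.    0.    1. ]] 0.015442120776114891
```

Request:
arm_command --deltas '[[[-0.02, -0.016, -0.04, 0, 0], [-0.06, -0.048, -0.08, -2, 0], [-0.11, -0.088, -0.11, -4, 0], [-0.16, -0.128, -0.11, -6, 0], [-0.21, -0.168, -0.11, -8, 0], [-0.26, -0.208, -0.11, -10, 0], [-0.31, -0.248, -0.11, -10, 0], [-0.36, -0.288, -0.11, -10, 0], [-0.4, -0.32, -0.11, -10, 0], [-0.425, -0.34, -0.11, -10, 0], [-0.44, -0.352, -0.11, -10, 0], [-0.44, -0.352, -0.11, -10, 0]]]' --squeeze 30

```text
t: 1.6
eef_pos: [510.2, 88.2, 340.8]
ee_rot: [-3.141, -0.001, 2.932]
force: [0.2, -0.3, -0.7]
gripper_width: -0.001
finger_force: 0.0
```

```bash
cat > snap.py <<'E'
import sys
from h import *
import pickle
np.set_printoptions(precision=2,suppress=True)
s=get_state(); c=calibration("wrist"); p,d=grab_frame("wrist"); n=sys.argv[1]
cv2.imwrite(f"pics/{n}.png",p[:,:,::-1]); np.save(f"pics/{n}.npy",d); pickle.dump((c,s),open(f"pics/{n}.pkl","wb"))
print(s['t'],s['q'],s['eef_pos'],s['ee_rot'],s['force'],s['gripper_width'])
E
python3 snap.py w1
```

```text
1.6 [-0.12  0.42 -0.21  1.73  0.1   1.01  0.99] [510.19  88.24 340.81] [-3.14 -0.    2.93] [ 0.21 -0.27 -0.72] -0.0011058465201470495
```

View pics/w1.png

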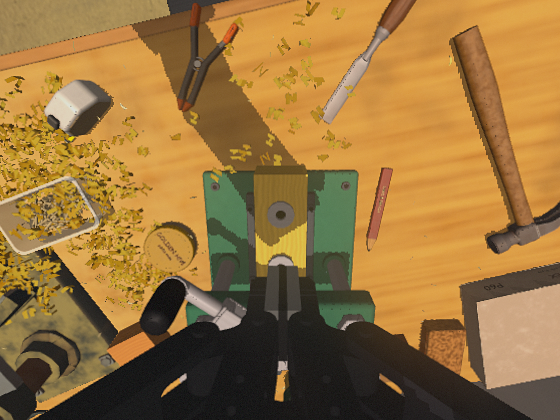

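The wrist view shows the block's near end at about (281,170) and the home bush at (281,213). The grip is at (163,307), the handle bar at (215,305) and the right column at (225,265). The gripper hides the screw nut.

Run:
```python
from h import *
import pickle
np.set_printoptions(precision=1,suppress=True)
c,s=pickle.load(open("pics/w1.pkl","rb")); d=np.load("pics/w1.npy"); W=cloud(c,d); p=cv2.imread("pics/w1.png"); hsv=cv2.cvtColor(p,cv2.COLOR_BGR2HSV)
X,Y,Z=W[...,0],W[...,1],W[...,2]
roi=np.zeros(d.shape,bool); roi[155:275,195:365]=1
m=roi&(Z>67)&(Z<78)&(hsv[...,0]>15)&(hsv[...,0]<35); q=W[m]; print("top",m.sum(),np.median(q[:,2])); 
r=cv2.minAreaRect(q[:,:2].astype(np.float32)); print(r,cv2.boxPoints(r))
m=(hsv[...,0]>60)&(hsv[...,0]<95)&(hsv[...,1]>80)&roi&(Z<25)&(Z>5); r=cv2.minAreaRect(W[m][:,:2].astype(np.float32)); print("base",np.median(Z[m]),r,cv2.boxPoints(r))
# near face
m=roi&(Z>25)&(Z<60)&(hsv[...,0]>12)&(hsv[...,0]<35)&(X<530); print("near face",m.sum(),W[m].mean(0) if m.any() else'')
# home bush
g=roi&(hsv[...,1]<60)&(Z>68)&(Z<90)&(X<600); print("bush",g.sum(),np.median(W[g],0),W[g].min(0),W[g].max(0))
g=(p.max(2)<70)&(Z>215)&(Z<280)&(X<600); g[:,:120]=0; g[:,200:]=0; g[:270]=0;g[345:]=0; print("grip",g.sum(),np.median(W[g],0),W[g].min(0),W[g].max(0))
for (u,v) in ((160,285),(170,290),(163,300),(281,180),(281,169),(215,310)):print((u,v),W[v,u])
```

```text
top 4319 72.03851262849585
((584.6022338867188, 68.91504669189453), (154.19248962402344, 136.83511352539062), 78.55623626708984) [[502.2   6.9]
 [636.4 -20.2]
 [667.  130.9]
 [532.8 158.1]]
base 16.02018615485168 ((584.9324951171875, 45.41072463989258), (148.65679931640625, 202.6148223876953), 0.13680143654346466) [[510.4 146.5]
 [510.8 -56.1]
 [659.5 -55.7]
 [659.  146.9]]
near face 305 [518.2  82.4  42.6]
bush 455 [565.   72.6  77.9] [550.3  56.3  73.4] [581.6  88.2  79.9]
grip 1599 [563.  -19.9 252.1] [556.1 -36.7 215.1] [579.5 -12.1 265.1]
(160, 285) [558.9 -31.1 219.6]
(170, 290) [559.3 -18.6 231.1]
(163, 300) [559.1 -19.5 245.8]
(281, 180) [524.7  81.9  72.7]
(281, 169) [518.2  83.2  40.3]
(215, 310) [599.4   4.6 209.4]
```

Request:
arm_command --deltas '[[[0.02, -0.004, 0.03, 0, 0], [0.027, -0.004, 0.08, 0, 0], [0.027, -0.004, 0.13, 0, 0], [0.027, -0.004, 0.18, 0, 0], [0.027, -0.004, 0.23, 0, 0], [0.027, -0.004, 0.27, 0, 0], [0.027, -0.004, 0.29, 0, 0], [0.027, -0.004, 0.3, 0, 0], [0.02, -0.004, 0.3, 0, 0], [0.012, -0.004, 0.3, 0, 0], [0.004, -0.004, 0.3, 0, 0], [-0.004, -0.004, 0.3, 0, 0]]]'

```text
t: 3.15
eef_pos: [509.6, 85.3, 41.7]
ee_rot: [-3.14, -0.007, 2.936]
force: [-12.3, 3.4, 9.1]
gripper_width: 0.002
finger_force: 5.9
```

Request:
arm_command --deltas '[[[-0.004, 0, 0, 0, 0], [-0.008, 0, 0, 0, 0], [-0.012, 0, 0, 0, 0], [-0.012, 0, 0, 0, 0]]]'

```text
t: 3.65
eef_pos: [520.1, 82.8, 41.5]
ee_rot: [-3.139, -0.009, 2.936]
force: [-10.3, 2.9, 7.3]
gripper_width: -0.003
finger_force: 4.8
```

Request:
arm_command --deltas '[[[-0.004, 0, 0, 0, 0], [-0.008, 0, 0, 0, 0], [-0.01, 0, 0, 0, 0], [-0.01, 0, 0, 0, 0]]]'

```text
t: 4.15
eef_pos: [529.8, 80.8, 41.5]
ee_rot: [-3.139, -0.009, 2.936]
force: [-9.2, 2.4, 6.8]
gripper_width: 0.001
finger_force: 4.8
```

Request:
arm_command --deltas '[[[-0.004, 0, 0, 0, 0], [-0.007, 0, 0, 0, 0], [-0.01, 0, 0, 0, 0], [-0.01, 0, 0, 0, 0]]]'

```text
t: 4.65
eef_pos: [533.4, 79.9, 41.3]
ee_rot: [-3.136, -0.019, 2.939]
force: [-20.8, 4.8, 17.0]
gripper_width: -0.003
finger_force: 10.6
```

Request:
arm_command --deltas '[[[-0.004, 0, 0, 0, 0], [-0.004, 0, 0, 0, 0]]]'

```text
t: 4.9
eef_pos: [533.2, 79.8, 41.2]
ee_rot: [-3.134, -0.027, 2.94]
force: [-27.8, 7.1, 22.5]
gripper_width: 0.003
finger_force: 14.3
```

Request:
arm_command --deltas '[[[0.03, 0, 0, 0, 0], [0.045, 0, -0.03, 0, 0], [0.045, 0, -0.09, 0, 0], [0.045, 0, -0.15, 0, 0], [0.045, 0, -0.21, 0, 0], [0.04, 0, -0.26, 0, 0], [0.01, 0.005, -0.29, 0, 0], [-0.03, 0.015, -0.3, 0, 0], [-0.07, 0.022, -0.3, 0, 0], [-0.1, 0.022, -0.3, 0, 0], [-0.11, 0.022, -0.3, 0, 0], [-0.11, 0.022, -0.3, 0, 0]]]'

```text
t: 6.4
eef_pos: [660.1, 76.5, 341.2]
ee_rot: [-3.142, -0.001, 2.935]
force: [0.1, 1.2, -0.8]
gripper_width: 0.003
finger_force: 0.0
```

```bash
python3 snap.py w2
```

```text
6.4 [-0.08  0.65 -0.22  1.27  0.14  1.23  1.07] [660.13  76.52 341.16] [-3.14 -0.    2.93] [ 0.15  1.21 -0.76] 0.0028035931252019543
```

View pics/w2.png

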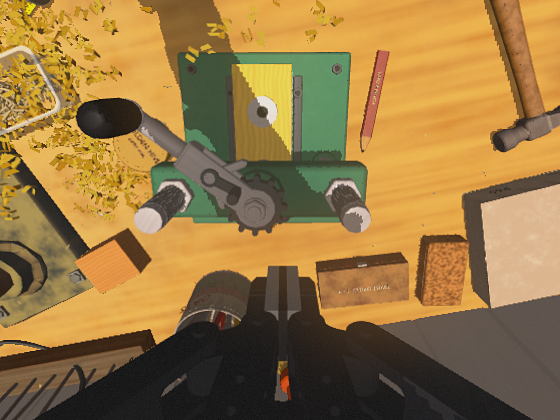

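The view shows the nut at (257,210), the column tops at (150,218) and (353,219), the grip at (110,118) and the pawl with its stud near (238,190). The block's home bush is at (263,111).

```bash
cat > m2.py <<'E'
from h import *
import pickle,sys
np.set_printoptions(precision=1,suppress=True)
n=sys.argv[1]
c,s=pickle.load(open(f"pics/{n}.pkl","rb")); d=np.load(f"pics/{n}.npy"); W=cloud(c,d); p=cv2.imread(f"pics/{n}.png"); hsv=cv2.cvtColor(p,cv2.COLOR_BGR2HSV)
X,Y,Z=W[...,0],W[...,1],W[...,2]
def comp(n,m,mn=8):
    k,l,st,ce=cv2.connectedComponentsWithStats(m.astype(np.uint8))
    for i in range(1,k):
        if st[i,4]>=mn:
            q=W[l==i]; (r,_,_)=cv2.minAreaRect(q[:,:2].astype(np.float32)) if len(q)>3 else (q[0,:2],0,0); print(n,st[i,4],ce[i],"med",np.median(q,0),"rectc",np.array(r),"rng",q.min(0),q.max(0))
roi=np.zeros(d.shape,bool); roi[80:245,70:380]=1
comp("col",roi&(Z>236)&(Z<246)&(X>600))
comp("stud",roi&(Z>220)&(Z<240)&(abs(X-645)<35)&(abs(Y-45)<35),3)
comp("nut",roi&(Z>208)&(Z<219)&(abs(X-657)<30)&(abs(Y-54)<30))
comp("grip",roi&(Z>255)&(Z<280)&(X<600))
comp("green",roi&(hsv[...,0]>60)&(hsv[...,0]<95)&(hsv[...,1]>80)&(Z>158)&(Z<172),100)
comp("wood",roi&(hsv[...,0]>15)&(hsv[...,0]<35)&(Z>68)&(Z<76)&(X<640),100)
cv2.imwrite(f"pics/{n}c.png",cv2.resize(p[145:245,190:310],None,fx=6,fy=6,interpolation=cv2.INTER_CUBIC))
E
python3 m2.py w2; python3 -c "
from h import *
s=get_state();print(s['t'])"
```

```text
col 127 [232.2 199.3] med [641.7  41.8 240.4] rectc [641.9  41.3] rng [638.   37.  236.3] [646.   45.6 242.2]
col 629 [356.  219.1] med [675.8 128.2 239.7] rectc [676.5 128.1] rng [666.1 117.6 236.1] [687.1 138.5 241.7]
col 673 [148.5 219.8] med [644.7 -23.3 239.8] rectc [645.2 -23.8] rng [634.7 -35.1 236. ] [655.9 -13.2 242. ]
stud 100 [235.1 193.3] med [639.5  43.9 231.8] rectc [640.9  42.6] rng [637.9  37.7 220.1] [645.7  45.6 240. ]
stud 307 [254.2 212. ] med [660.5  52.3 221.6] rectc [661.  52.] rng [652.5  43.7 220. ] [669.5  61.  223.8]
nut 1464 [243.2 197.7] med [649.6  44.1 212.5] rectc [651.2  43. ] rng [627.   24.1 208.1] [677.5  68.4 219. ]
grip 1199 [ 95.8 119.2] med [569.3 -22.6 261.5] rectc [569.4 -24.7] rng [558.  -36.2 255.1] [581.  -13.2 264.9]
green 841 [180.1 188.6] med [639.2 -17.7 164.7] rectc [643.4 -22.6] rng [617.2 -47.  159.6] [669.4   5.  167.5]
green 551 [317.7 177.5] med [657.4 109.  164.8] rectc [660.5 109.3] rng [644.9  91.4 161.4] [672.9 132.3 167.1]
wood 3556 [261.8 117.6] med [603.   62.5  71.6] rectc [602.7  63.9] rng [553.2  23.4  68.1] [640.  104.6  75.6]
6.45
```

View pics/w2c.png

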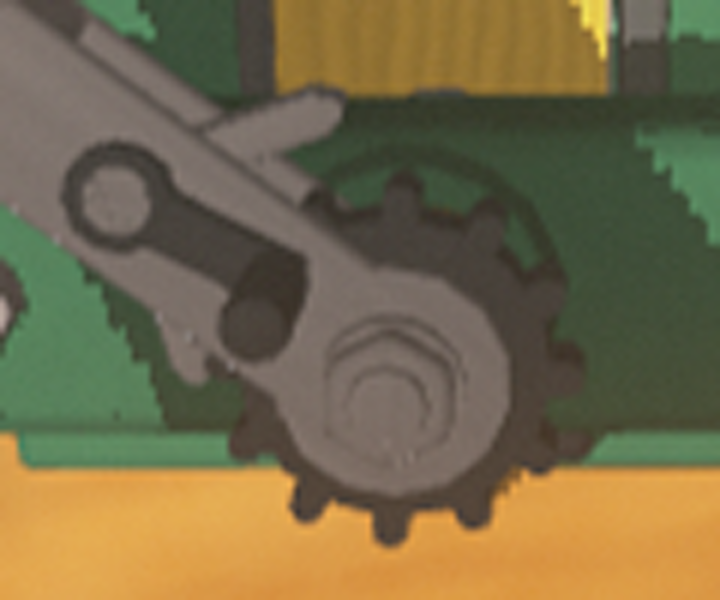

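Request:
arm_command --deltas '[[[0.005, -0.005, 0, -10, 0], [0.015, -0.015, 0, -20, 0], [0.022, -0.022, 0.01, -30, 0], [0.028, -0.028, 0.03, -40, 0], [0.028, -0.028, 0.06, -50, 0], [0.028, -0.028, 0.09, -52, 0], [0.028, -0.028, 0.11, -52, 0], [0.028, -0.028, 0.115, -52, 0], [0.028, -0.028, 0.115, -52, 0]]]'

```text
t: 7.58
eef_pos: [627.1, 55.5, 227.1]
ee_rot: [-3.141, 0.0, -2.44]
force: [0.4, 0.4, 0.3]
gripper_width: -0.002
finger_force: 0.0
```

Request:
arm_command --deltas '[[[0, -0.005, 0, 0, 0], [0, -0.009, 0, 0, 0], [0, -0.012, 0, 0, 0], [0, -0.015, 0, 0, 0], [0, -0.018, 0, 0, 0]]]'

```text
t: 8.2
eef_pos: [636.8, 44.0, 226.4]
ee_rot: [3.136, -0.001, -2.438]
force: [-7.9, 5.7, 5.0]
gripper_width: -0.001
finger_force: 5.0
```

Request:
arm_command --deltas '[[[0, 0.02, 0, 0, 0], [0, 0.03, -0.02, 0, 0.1], [-0.01, 0.03, -0.06, 0, 0.5], [-0.03, 0.03, -0.1, 0, 0.7], [-0.03, 0.03, -0.115, 0, 0.7], [-0.03, 0.03, -0.115, 0, 0.7]]]'

```text
t: 8.95
eef_pos: [642.8, 83.2, 342.6]
ee_rot: [-3.14, 0.002, -2.441]
force: [0.3, 0.6, -0.8]
gripper_width: 0.699
finger_force: 0.0
```

```bash
python3 snap.py w3
python3 - <<'E'
from h import *
import pickle
np.set_printoptions(precision=1,suppress=True)
c,s=pickle.load(open("pics/w3.pkl","rb")); d=np.load("pics/w3.npy"); W=cloud(c,d); p=cv2.imread("pics/w3.png")
u,v=proj(c,[641,42,228])[0]; u,v=int(u),int(v); print(u,v)
cv2.imwrite("pics/w3c.png",cv2.resize(p[max(v-60,0):v+60,max(0,u-80):u+80],None,fx=5,fy=5,interpolation=cv2.INTER_CUBIC))
X,Y,Z=W[...,0],W[...,1],W[...,2]
ax=np.array([661,52.2]);
m=(Z>237)&(Z<243)&(abs(X-645)<30)&(abs(Y-42)<25); q=W[m][:,:2]; print(m.sum(), np.median(q,0)); 
m=(Z>250)&(Z<280)&(X<600)&(abs(Y)<80); r=cv2.minAreaRect(W[m][:,:2].astype(np.float32))[0];print("grip",m.sum(),r)
yw=np.deg2rad(-11.65);ex=np.array([np.cos(yw),np.sin(yw)]);ey=np.array([-ex[1],ex[0]])
g=np.array(r)-ax; th=np.arctan2(g@ey,-g@ex);print("theta",th,np.hypot(*g))
st=np.median(q,0)-ax; st=np.array([st@ex,st@ey]); print("stud rad,tan",st@[-np.cos(th),np.sin(th)],st@[np.sin(th),np.cos(th)])
E
```

```text
8.95 [ 0.04  0.65 -0.46  1.32  0.29  1.23  1.83] [642.78  83.17 342.56] [-3.14  0.   -2.44] [ 0.3   0.59 -0.79] 0.6993486276268457
242 172
127 [648.1  32.4]
grip 1505 (570.2186889648438, -23.512527465820312)
theta -0.8984683860426866 118.21012329121554
stud rad,tan 22.605618415828342 -6.899609948281977
```

View pics/w3c.png

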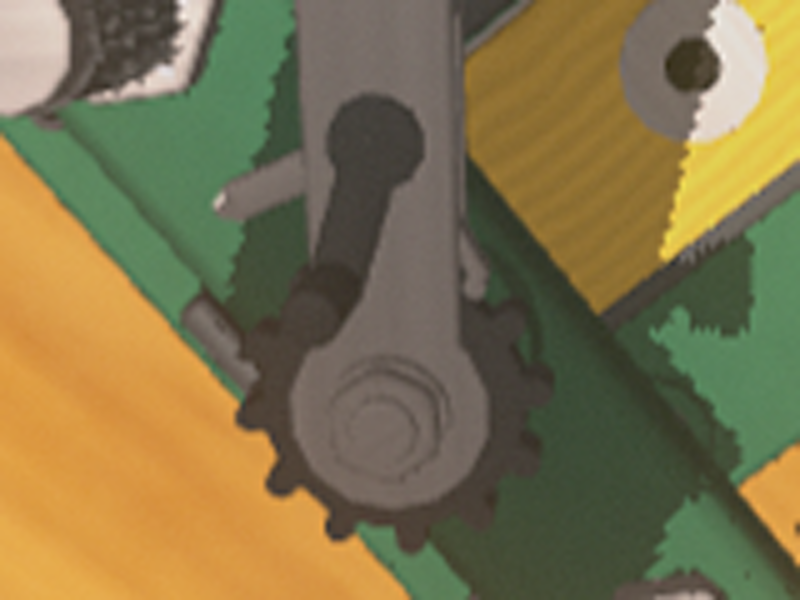

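Request:
arm_command --deltas '[[[0.03, -0.01, 0, 0, 0.7], [0.07, -0.02, 0, 0, 0.7], [0.11, -0.03, 0, 0, 0.7], [0.125, -0.035, 0.02, 0, 0.7], [0.125, -0.035, 0.06, 0, 0.7], [0.125, -0.035, 0.1, 0, 0.7], [0.125, -0.035, 0.121, 0, 0.7], [0.125, -0.035, 0.121, 0, 0.3], [0.125, -0.035, 0.121, 0, 0.1], [0.125, -0.035, 0.121, 0, 0.1]]]' --squeeze 30

```text
t: 10.25
eef_pos: [569.5, -24.0, 220.6]
ee_rot: [-3.141, -0.0, -2.441]
force: [1.1, -0.1, -4.4]
gripper_width: 0.299
finger_force: 29.8
```

```bash
cat > st.py <<'E'
from h import *
np.set_printoptions(precision=2,suppress=True)
s=get_state(); ax=np.array([661,52.2]); g=s['eef_pos'][:2]-ax
yw=np.deg2rad(-11.65);ex=np.array([np.cos(yw),np.sin(yw)]);ey=np.array([-ex[1],ex[0]])
th=np.arctan2(g@ey,-g@ex); r=np.hypot(*g); u=-np.cos(th)*ex+np.sin(th)*ey; t=np.sin(th)*ex+np.cos(th)*ey
f=s['force']; yaw=np.rad2deg(s['ee_rot'][2])%360
print("t",s['t'],"q",s['q'],"pos",s['eef_pos'],"yaw",yaw,"want",168.35-np.rad2deg(th),"f",f,"tq",s['ft_torque'],"w",s['gripper_width'],s['finger_force'])
print("theta %.3f r %.1f  F_resist(-t) %.2f  Frad %.2f  Mz-equiv %.2f"%(th,r,-f[:2]@t,f[:2]@u,s['ft_torque'][2]/.12))
E
python3 st.py
```

```text
t 10.25 q [ 0.22  0.65 -0.44  1.74  0.36  0.83  1.89] pos [569.47 -24.03 220.61] yaw 220.16145206880526 want 219.78797453065891 f [ 1.12 -0.06 -4.35] tq [-0.06  0.01 -0.07] w 0.2986755537684714 29.754445552825928
theta -0.898 r 119.1  F_resist(-t) 0.76  Frad -0.82  Mz-equiv -0.54
```

Request:
arm_command --deltas '[[[-0.0005, 0.0104, 0, 5, 0.1], [-0.004, 0.0309, 0.001, 15, 0.1], [-0.0112, 0.0505, 0.001, 25, 0.1], [-0.0216, 0.0685, 0.0015, 35, 0.1], [-0.035, 0.0845, 0.002, 45, 0.1], [-0.051, 0.0979, 0.0025, 55, 0.1], [-0.0598, 0.1035, 0.0027, 60, 0.1]]]'

```text
t: 11.12
eef_pos: [548.6, 94.2, 218.2]
ee_rot: [-3.141, 0.001, 2.794]
force: [-0.1, -1.8, -1.9]
gripper_width: 0.294
finger_force: 30.8
```

```bash
python3 st.py
```

```text
t 11.125 q [-0.19  0.61 -0.11  1.79  0.1   0.74  0.87] pos [548.57  94.22 218.24] yaw 160.05845025770685 want 159.50996640618644 f [-0.08 -1.85 -1.88] tq [-0.39 -0.03  0.21] w 0.2937265051923343 30.833542943000793
theta 0.154 r 120.0  F_resist(-t) 1.76  Frad -0.57  Mz-equiv 1.71
```

Request:
arm_command --deltas '[[[-0.0005, 0.0104, 0, 5, 0.1], [-0.004, 0.0309, 0.001, 15, 0.1], [-0.0112, 0.0505, 0.001, 25, 0.1], [-0.0216, 0.0685, 0.0015, 35, 0.1], [-0.035, 0.0845, 0.002, 45, 0.1], [-0.051, 0.0979, 0.0025, 55, 0.1], [-0.0598, 0.1035, 0.0027, 60, 0.1]]]'

```text
t: 12.0
eef_pos: [639.6, 171.4, 215.5]
ee_rot: [-3.14, -0.0, 1.746]
force: [-2.3, -2.0, 1.3]
gripper_width: 0.296
finger_force: 31.0
```

```bash
python3 st.py
```

```text
t 12.0 q [-0.44  0.77  0.21  1.47 -0.18  0.93  0.  ] pos [639.63 171.45 215.54] yaw 100.04079548435182 want 100.15995132881983 f [-2.33 -2.01  1.32] tq [-0.33  0.5   0.07] w 0.2955910335569363 31.04470431804657
theta 1.190 r 121.1  F_resist(-t) 2.64  Frad -1.56  Mz-equiv 0.62
```

Request:
arm_command --deltas '[[[-0.002, -0.0219, 0, -10.5, 0.1], [-0.008, -0.043, 0, -21, 0.1], [-0.0177, -0.0627, 0, -31.5, 0.1], [-0.0308, -0.0803, 0, -42, 0.1], [-0.0469, -0.0952, 0, -52.5, 0.1], [-0.0655, -0.1069, 0, -63, 0.1], [-0.0859, -0.1151, 0, -73.5, 0.1], [-0.1075, -0.1193, 0, -84, 0.1], [-0.1294, -0.1196, 0, -94.5, 0.1], [-0.1511, -0.1159, 0, -105, 0.1], [-0.1717, -0.1083, 0, -115.5, 0.1], [-0.1905, -0.0971, 0, -126, 0.1]]]'

```text
t: 13.5
eef_pos: [578.6, -34.0, 215.7]
ee_rot: [-3.141, 0.002, -2.33]
force: [1.7, 3.5, -5.8]
gripper_width: 0.295
finger_force: 30.6
```

```bash
python3 st.py
python3 - <<'E'
from h import *
np.set_printoptions(precision=1,suppress=True)
c=calibration("scene"); p,d=grab_frame("scene"); cv2.imwrite("pics/scene1.png",p[:,:,::-1]); np.save("pics/scene1.npy",d)
W=cloud(c,d); ex=np.array([.979,-.202]);ey=np.array([.202,.979])
q=W-np.array([661,52.2,0]); xp=q[...,:2]@ex; yp=q[...,:2]@ey; Z=W[...,2]
# column of scene points near screw axis, on the camera side, by height
m=(abs(yp)<30)&(abs(xp)<30)&(Z>70)&(Z<131)
for a in np.argwhere(m): 
    v,u=a
    if u%2==0: print(u,v,"xp %.0f yp %.0f z %.1f"%(xp[v,u],yp[v,u],Z[v,u]),p[v,u],end=" | ")
u,v=proj(c,[655,55,95])[0].astype(int)
cv2.imwrite("pics/s1c.png",cv2.resize(p[v-40:v+40,u-50:u+50,::-1],None,fx=7,fy=7,interpolation=cv2.INTER_CUBIC)); print(u,v)
E
```

```text
t 13.5 q [ 0.25  0.68 -0.47  1.72  0.39  0.84  1.99] pos [578.62 -33.98 215.66] yaw 226.4945072457917 want 226.28996147874642 f [ 1.75  3.54 -5.82] tq [ 0.67 -0.42 -0.13] w 0.2950926939553276 30.57794451713562
theta -1.011 r 119.2  F_resist(-t) -1.18  Frad -3.77  Mz-equiv -1.08
234 192 xp -12 yp -5 z 110.7 [69 62 45] | 232 193 xp -13 yp 2 z 114.5 [47 46 40] | 234 193 xp -13 yp -4 z 108.8 [70 62 51] | 236 193 xp 5 yp -26 z 75.8 [88 75 40] | 232 194 xp -13 yp 2 z 110.7 [57 53 48] | 234 194 xp -8 yp -8 z 98.4 [72 65 57] | 236 194 xp 5 yp -26 z 72.3 [88 72 38] | 238 194 xp -1 yp -27 z 76.4 [92 79 35] | 230 195 xp -11 yp 7 z 109.2 [52 49 45] | 232 195 xp -12 yp 2 z 106.5 [61 56 51] | 234 195 xp -12 yp -4 z 101.4 [73 65 58] | 236 195 xp 1 yp -22 z 75.3 [86 71 42] | 238 195 xp 0 yp -28 z 71.2 [98 77 30] | 240 195 xp -5 yp -30 z 73.4 [84 73 32] | 228 196 xp -8 yp 11 z 107.1 [45 46 39] | 230 196 xp -11 yp 7 z 106.0 [57 53 48] | 232 196 xp -11 yp 1 z 100.6 [65 58 54] | 234 196 xp -12 yp -4 z 97.9 [71 65 59] | 236 196 xp -11 yp -12 z 89.7 [82 67 43] | 238 196 xp -4 yp -24 z 74.1 [99 77 30] | 24
[... 5819 characters left out ...]
-12 yp 26 z 71.4 [100  78  27] | 228 210 xp -17 yp 23 z 73.0 [101  79  27] | 230 210 xp -20 yp 20 z 72.9 [125 101  36] | 232 210 xp -24 yp 17 z 72.8 [155 131  50] | 234 210 xp -28 yp 14 z 74.5 [165 140  52] | 226 211 xp -15 yp 28 z 72.7 [100  78  28] | 228 211 xp -18 yp 24 z 71.4 [106  83  30] | 230 211 xp -23 yp 23 z 74.0 [140 115  42] | 232 211 xp -26 yp 19 z 73.5 [164 138  52] | 234 211 xp -29 yp 15 z 72.6 [168 142  56] | 228 212 xp -21 yp 27 z 72.7 [122  98  36] | 230 212 xp -26 yp 25 z 74.4 [153 128  48] | 232 212 xp -28 yp 21 z 73.1 [166 141  53] | 228 213 xp -23 yp 29 z 72.0 [142 119  45] | 230 213 xp -25 yp 25 z 70.7 [162 136  50] | 230 214 xp -29 yp 29 z 73.4 [165 140  54] | 230 196
```

View pics/s1c.png

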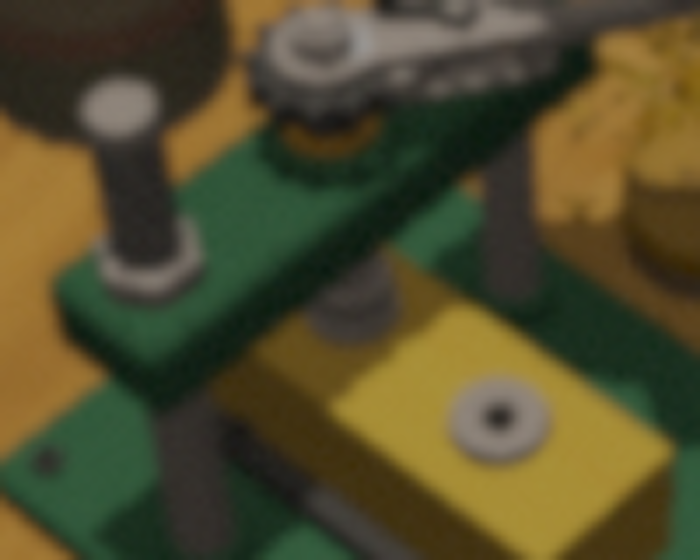

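Request:
arm_command --deltas '[[[-0.0005, 0.0104, 0, 5, 0.1], [-0.004, 0.0309, 0.001, 15, 0.1], [-0.0112, 0.0505, 0.001, 25, 0.1], [-0.0216, 0.0685, 0.0015, 35, 0.1], [-0.035, 0.0845, 0.002, 45, 0.1], [-0.051, 0.0979, 0.0025, 55, 0.1], [-0.0598, 0.1035, 0.0027, 60, 0.1]]]'

```text
t: 14.42
eef_pos: [543.9, 79.9, 213.3]
ee_rot: [-3.138, 0.0, 2.895]
force: [-3.3, -5.8, 3.1]
gripper_width: 0.296
finger_force: 31.5
```

```bash
python3 st.py
```

```text
t 14.425 q [-0.15  0.61 -0.14  1.82  0.13  0.72  0.97] pos [543.91  79.87 213.26] yaw 165.85965221701508 want 166.7053351602923 f [-3.34 -5.78  3.11] tq [-0.96  0.49  0.16] w 0.2964235702620382 31.54412090778351
theta 0.029 r 120.3  F_resist(-t) 6.39  Frad 1.92  Mz-equiv 1.37
```

Request:
arm_command --deltas '[[[-0.0018, 0.0208, 0.0004, 10, 0.1], [-0.0072, 0.041, 0.001, 20, 0.1], [-0.0117, 0.0517, 0.0013, 25.5, 0.1], [-0.0138, 0.056, 0.0013, 27.8, 0.1], [-0.016, 0.06, 0.0013, 30, 0.1]]]'

```text
t: 15.05
eef_pos: [572.9, 135.0, 212.0]
ee_rot: [-3.139, -0.001, 2.374]
force: [-4.3, -2.2, 4.4]
gripper_width: 0.296
finger_force: 31.6
```

```bash
python3 st.py
```

```text
t 15.05 q [-0.32  0.66  0.02  1.7  -0.02  0.78  0.51] pos [572.87 134.99 212.  ] yaw 136.03092128960915 want 136.7908895112329 f [-4.28 -2.18  4.35] tq [-0.62  0.91  0.1 ] w 0.2962009199181741 31.563482880592346
theta 0.551 r 120.9  F_resist(-t) 4.51  Frad 1.63  Mz-equiv 0.86
```

Request:
arm_command --deltas '[[[-0.0003, 0.0078, 0.0002, 3.7, 0.1], [-0.0009, 0.0146, 0.0003, 7, 0.1], [-0.0013, 0.0178, 0.0004, 8.5, 0.1], [-0.0018, 0.0208, 0.0004, 10, 0.1]]]'

```text
t: 15.55
eef_pos: [588.5, 149.2, 211.5]
ee_rot: [-3.139, -0.001, 2.201]
force: [-4.9, -1.5, 5.6]
gripper_width: 0.294
finger_force: 31.6
```

```bash
python3 st.py|tail -1
```

```text
theta 0.726 r 121.1  F_resist(-t) 4.84  Frad 1.69  Mz-equiv 0.59
```

Request:
arm_command --deltas '[[[-0.0003, 0.0078, 0.0002, 3.7, 0.1], [-0.0009, 0.0146, 0.0003, 7, 0.1], [-0.0013, 0.0178, 0.0004, 8.5, 0.1], [-0.0018, 0.0208, 0.0004, 10, 0.1]]]'

```text
t: 16.05
eef_pos: [606.3, 160.5, 211.1]
ee_rot: [-3.139, -0.002, 2.026]
force: [-5.0, -1.3, 4.6]
gripper_width: 0.296
finger_force: 31.6
```

```bash
python3 st.py
```

```text
t 16.05 q [-0.4   0.72  0.13  1.59 -0.11  0.85  0.23] pos [606.28 160.51 211.08] yaw 116.10714118113279 want 116.80283941559765 f [-4.98 -1.35  4.65] tq [-0.33  1.21 -0.  ] w 0.2959691139322883 31.623993515968323
theta 0.900 r 121.4  F_resist(-t) 5.05  Frad 1.04  Mz-equiv -0.01
```

Request:
arm_command --deltas '[[[-0.0003, 0.0078, 0.0002, 3.7, 0.1], [-0.0009, 0.0146, 0.0003, 7, 0.1], [-0.0013, 0.0178, 0.0004, 8.5, 0.1], [-0.0018, 0.0208, 0.0004, 10, 0.1]]]'

```text
t: 16.55
eef_pos: [625.8, 168.5, 210.7]
ee_rot: [-3.139, -0.002, 1.852]
force: [-5.2, -0.7, 5.4]
gripper_width: 0.292
finger_force: 31.6
```

```bash
python3 st.py|tail -1
```

```text
theta 1.074 r 121.5  F_resist(-t) 5.17  Frad 0.83  Mz-equiv -0.25
```

Request:
arm_command --deltas '[[[-0.002, -0.0219, 0, -10.5, 0.1], [-0.008, -0.043, 0, -21, 0.1], [-0.0177, -0.0627, 0, -31.5, 0.1], [-0.0308, -0.0803, 0, -42, 0.1], [-0.0469, -0.0952, 0, -52.5, 0.1], [-0.0655, -0.1069, 0, -63, 0.1], [-0.0859, -0.1151, 0, -73.5, 0.1], [-0.1075, -0.1193, 0, -84, 0.1], [-0.1294, -0.1196, 0, -94.5, 0.1], [-0.1511, -0.1159, 0, -105, 0.1], [-0.1717, -0.1083, 0, -115.5, 0.1], [-0.1905, -0.0971, 0, -126, 0.1]]]'

```text
t: 18.05
eef_pos: [588.6, -43.2, 210.8]
ee_rot: [-3.139, 0.002, -2.228]
force: [2.4, 1.8, -3.3]
gripper_width: 0.299
finger_force: 31.0
```

```bash
python3 st.py
```

```text
t 18.05 q [ 0.28  0.7  -0.5   1.69  0.42  0.86  2.09] pos [588.59 -43.24 210.81] yaw 232.36789308875842 want 232.81323480201695 f [ 2.39  1.8  -3.28] tq [ 0.42 -0.26 -0.21] w 0.2990912862111183 30.97640097141266
theta -1.125 r 119.8  F_resist(-t) 0.81  Frad -2.87  Mz-equiv -1.74
```

Request:
arm_command --deltas '[[[-0.0003, 0.0078, 0.0002, 3.7, 0.1], [-0.0009, 0.0146, 0.0003, 7, 0.1], [-0.0018, 0.0208, 0.0004, 10, 0.1], [-0.0026, 0.025, 0.0004, 12, 0.1]]]'

```text
t: 18.55
eef_pos: [570.9, -26.9, 210.5]
ee_rot: [-3.137, 0.002, -2.444]
force: [1.4, -4.9, 1.7]
gripper_width: 0.291
finger_force: 31.3
```

```bash
python3 st.py|tail -1
```

```text
theta -0.924 r 119.9  F_resist(-t) 4.60  Frad 2.24  Mz-equiv 0.70
```

Request:
arm_command --deltas '[[[-0.0003, 0.0078, 0.0002, 3.7, 0.1], [-0.0009, 0.0146, 0.0003, 7, 0.1], [-0.0013, 0.0178, 0.0004, 8.5, 0.1], [-0.0018, 0.0208, 0.0004, 10, 0.1]]]'

```text
t: 19.05
eef_pos: [558.4, -10.0, 210.0]
ee_rot: [-3.137, 0.001, -2.618]
force: [1.7, -5.6, 2.9]
gripper_width: 0.295
finger_force: 31.4
```

```bash
python3 st.py|tail -1
```

```text
theta -0.749 r 120.0  F_resist(-t) 5.63  Frad 1.43  Mz-equiv 0.68
```

Request:
arm_command --deltas '[[[-0.0003, 0.0078, 0.0002, 3.7, 0.1], [-0.0009, 0.0146, 0.0003, 7, 0.1], [-0.0013, 0.0178, 0.0004, 8.5, 0.1], [-0.0018, 0.0208, 0.0004, 10, 0.1]]]'

```text
t: 19.55
eef_pos: [549.0, 8.9, 209.5]
ee_rot: [-3.138, 0.001, -2.793]
force: [0.3, -5.3, 4.2]
gripper_width: 0.298
finger_force: 31.5
```

```bash
python3 st.py|tail -1
```

```text
theta -0.572 r 120.1  F_resist(-t) 5.03  Frad 1.58  Mz-equiv 0.74
```

Request:
arm_command --deltas '[[[-0.0003, 0.0078, 0.0002, 3.7, 0.1], [-0.0009, 0.0146, 0.0003, 7, 0.1], [-0.0013, 0.0178, 0.0004, 8.5, 0.1], [-0.0018, 0.0208, 0.0004, 10, 0.1]]]'

```text
t: 20.05
eef_pos: [543.0, 29.1, 209.1]
ee_rot: [-3.138, 0.001, -2.967]
force: [-0.7, -5.7, 4.5]
gripper_width: 0.295
finger_force: 31.6
```

```bash
python3 st.py|tail -1
```

```text
theta -0.397 r 120.2  F_resist(-t) 5.42  Frad 1.73  Mz-equiv 0.80
```

Request:
arm_command --deltas '[[[-0.0003, 0.0078, 0.0002, 3.7, 0.1], [-0.0009, 0.0146, 0.0003, 7, 0.1], [-0.0013, 0.0178, 0.0004, 8.5, 0.1], [-0.0018, 0.0208, 0.0004, 10, 0.1]]]'

```text
t: 20.55
eef_pos: [540.6, 50.1, 208.6]
ee_rot: [-3.139, 0.0, -3.141]
force: [-1.9, -5.1, 5.3]
gripper_width: 0.297
finger_force: 31.6
```

```bash
python3 st.py|tail -1
```

```text
theta -0.221 r 120.4  F_resist(-t) 5.06  Frad 1.98  Mz-equiv 0.72
```

Request:
arm_command --deltas '[[[-0.0003, 0.0078, 0.0002, 3.7, 0.1], [-0.0009, 0.0146, 0.0003, 7, 0.1], [-0.0013, 0.0178, 0.0004, 8.5, 0.1], [-0.0018, 0.0208, 0.0004, 10, 0.1]]]'

```text
t: 21.05
eef_pos: [541.9, 71.0, 208.2]
ee_rot: [-3.139, -0.0, 2.968]
force: [-2.5, -4.9, 6.1]
gripper_width: 0.292
finger_force: 31.7
```

```bash
python3 st.py|tail -1
```

```text
theta -0.047 r 120.6  F_resist(-t) 5.23  Frad 1.66  Mz-equiv 0.78
```

Request:
arm_command --deltas '[[[-0.0003, 0.0078, 0.0002, 3.7, 0.1], [-0.0009, 0.0146, 0.0003, 7, 0.1], [-0.0013, 0.0178, 0.0004, 8.5, 0.1], [-0.0018, 0.0208, 0.0004, 10, 0.1]]]'

```text
t: 21.55
eef_pos: [546.7, 91.3, 207.8]
ee_rot: [-3.138, -0.001, 2.794]
force: [-4.0, -4.0, 7.5]
gripper_width: 0.298
finger_force: 31.8
```

```bash
python3 st.py|tail -1
```

```text
theta 0.126 r 120.8  F_resist(-t) 5.08  Frad 2.47  Mz-equiv 1.97
```

Request:
arm_command --deltas '[[[-0.0001, 0.0042, 0.0001, 2, 0.1], [-0.0003, 0.0084, 0.0002, 4, 0.1], [-0.0005, 0.0105, 0.0002, 5, 0.1], [-0.0007, 0.0125, 0.0002, 6, 0.1]]]'

```text
t: 22.05
eef_pos: [551.2, 102.9, 207.6]
ee_rot: [-3.138, -0.001, 2.69]
force: [-4.6, -5.4, 7.7]
gripper_width: 0.293
finger_force: 31.9
```

```bash
python3 st.py
```

```text
t 22.05 q [-0.22  0.63 -0.08  1.79  0.07  0.72  0.78] pos [551.21 102.92 207.56] yaw 154.11397092036603 want 155.2040171979275 f [-4.65 -5.41  7.7 ] tq [-1.03  1.03  0.27] w 0.2931611742654064 31.877892315387726
theta 0.229 r 120.9  F_resist(-t) 6.86  Frad 1.95  Mz-equiv 2.22
```

Request:
arm_command --deltas '[[[0, 0.0017, 0, 0.8, 0.1], [-0.0001, 0.0034, 0.0001, 1.6, 0.1], [-0.0001, 0.0052, 0.0001, 2.5, 0.1]]]'

```text
t: 22.42
eef_pos: [553.4, 107.6, 207.5]
ee_rot: [-3.138, -0.001, 2.646]
force: [-5.1, -5.3, 8.4]
gripper_width: 0.299
finger_force: 31.9
```

```bash
python3 st.py|tail -1
```

```text
theta 0.272 r 121.0  F_resist(-t) 7.00  Frad 2.10  Mz-equiv 1.84
```

Request:
arm_command --deltas '[[[0, 0.0021, 0, 1, 0.1], [-0.0001, 0.0042, 0.0001, 2, 0.1], [-0.0002, 0.0063, 0.0001, 3, 0.1]]]'

```text
t: 22.8
eef_pos: [556.4, 113.2, 207.4]
ee_rot: [-3.138, -0.001, 2.594]
force: [-6.1, -4.6, 8.5]
gripper_width: 0.297
finger_force: 31.9
```

```bash
python3 st.py|tail -1
```

```text
theta 0.325 r 121.1  F_resist(-t) 7.07  Frad 2.97  Mz-equiv 2.14
```

Request:
arm_command --deltas '[[[0, 0.0021, 0, 1, 0.1], [-0.0001, 0.0042, 0.0001, 2, 0.1], [-0.0002, 0.0063, 0.0001, 3, 0.1]]]'

```text
t: 23.18
eef_pos: [559.7, 118.5, 207.2]
ee_rot: [-3.138, -0.002, 2.542]
force: [-5.1, -4.4, 9.3]
gripper_width: 0.289
finger_force: 31.9
```

```bash
python3 st.py
```

```text
t 23.175 q [-0.27  0.65 -0.03  1.76  0.03  0.74  0.65] pos [559.66 118.54 207.23] yaw 145.64431357728782 want 146.79100206148442 f [-5.14 -4.44  9.34] tq [-0.94  1.25  0.31] w 0.28938016956831447 31.93916380405426
theta 0.376 r 121.1  F_resist(-t) 6.53  Frad 1.87  Mz-equiv 2.61
```

Request:
arm_command --deltas '[[[0, 0, 0, 0, 0.37], [0, 0, -0.003, 0, 0.37], [0, 0, -0.003, 0, 0.37]]]'

```text
t: 23.55
eef_pos: [560.1, 118.6, 208.8]
ee_rot: [-3.138, -0.002, 2.542]
force: [-2.9, -3.6, -0.4]
gripper_width: 0.373
finger_force: 2.8
```

```bash
python3 st.py
```

```text
t 23.55 q [-0.27  0.65 -0.03  1.75  0.03  0.75  0.65] pos [560.14 118.6  208.77] yaw 145.62883311890323 want 146.63869920679937 f [-2.88 -3.55 -0.43] tq [-0.89  0.72 -0.  ] w 0.37311743252991963 2.7949590235948563
theta 0.379 r 120.8  F_resist(-t) 4.55  Frad 0.45  Mz-equiv -0.03
```

Request:
arm_command --deltas '[[[0, 0.0021, 0, 1, 0.37], [-0.0001, 0.0042, 0.0001, 2, 0.37], [-0.0002, 0.0063, 0.0001, 3, 0.37], [-0.0003, 0.0084, 0.0002, 4, 0.37]]]'

```text
t: 24.05
eef_pos: [563.7, 123.6, 208.5]
ee_rot: [-3.134, -0.003, 2.47]
force: [-7.1, -6.9, 4.2]
gripper_width: 0.369
finger_force: 5.0
```

```bash
python3 st.py|tail -1
```

```text
theta 0.430 r 120.6  F_resist(-t) 9.75  Frad 1.62  Mz-equiv 0.22
```

Request:
arm_command --deltas '[[[0, 0.0017, 0, 0.8, 0.37], [-0.0001, 0.0034, 0, 1.6, 0.37], [-0.0001, 0.0052, 0.0001, 2.5, 0.37]]]'

```text
t: 24.42
eef_pos: [566.8, 127.6, 208.4]
ee_rot: [-3.133, -0.003, 2.427]
force: [-7.1, -7.4, 3.7]
gripper_width: 0.369
finger_force: 5.2
```

```bash
python3 st.py|tail -1
```

```text
theta 0.472 r 120.6  F_resist(-t) 10.18  Frad 0.95  Mz-equiv 0.06
```

Request:
arm_command --deltas '[[[0, 0.0017, 0, 0.8, 0.37], [-0.0001, 0.0034, 0, 1.6, 0.37], [-0.0001, 0.0052, 0.0001, 2.5, 0.37]]]'

```text
t: 24.8
eef_pos: [570.0, 131.5, 208.3]
ee_rot: [-3.133, -0.003, 2.383]
force: [-7.5, -6.7, 5.2]
gripper_width: 0.366
finger_force: 5.3
```

```bash
python3 st.py|tail -1
```

```text
theta 0.514 r 120.7  F_resist(-t) 10.00  Frad 1.23  Mz-equiv 0.29
```

Request:
arm_command --deltas '[[[0, 0.0017, 0, 0.8, 0.37], [-0.0001, 0.0034, 0, 1.6, 0.37], [-0.0001, 0.0052, 0.0001, 2.5, 0.37]]]'

```text
t: 25.18
eef_pos: [573.4, 135.4, 208.2]
ee_rot: [-3.133, -0.003, 2.34]
force: [-8.1, -6.8, 4.6]
gripper_width: 0.37
finger_force: 5.5
```

```bash
python3 st.py
python3 - <<'E'
from h import *
np.set_printoptions(precision=1,suppress=True)
c=calibration("scene"); p,d=grab_frame("scene"); cv2.imwrite("pics/scene2.png",p[:,:,::-1])
u,v=229,188
a=cv2.imread("pics/scene1.png")[v-40:v+40,u-30:u+40]; b=p[v-40:v+40,u-30:u+40,::-1]
cv2.imwrite("pics/cmp.png",cv2.resize(np.hstack([a,b]),None,fx=5.6,fy=7,interpolation=cv2.INTER_CUBIC))
W=cloud(c,d); ex=np.array([.979,-.202]);ey=np.array([.202,.979]); q=W-np.array([661,52.2,0]); xp=q[...,:2]@ex; yp=q[...,:2]@ey;Z=W[...,2]
m=(Z>200)&(Z<270)&(np.hypot(xp,yp)<70); print("handle parts",m.sum(),np.percentile(Z[m],[5,50,95]))
E
```

```text
t 25.175 q [-0.33  0.67  0.03  1.7  -0.03  0.78  0.48] pos [573.42 135.35 208.17] yaw 134.0506981649072 want 136.48646259520675 f [-8.08 -6.84  4.55] tq [-1.44  1.67 -0.02] w 0.3700077119960752 5.478166043758392
theta 0.556 r 120.8  F_resist(-t) 10.52  Frad 1.15  Mz-equiv -0.15
handle parts 16 [200.4 201.7 239.2]
```

View pics/cmp.png

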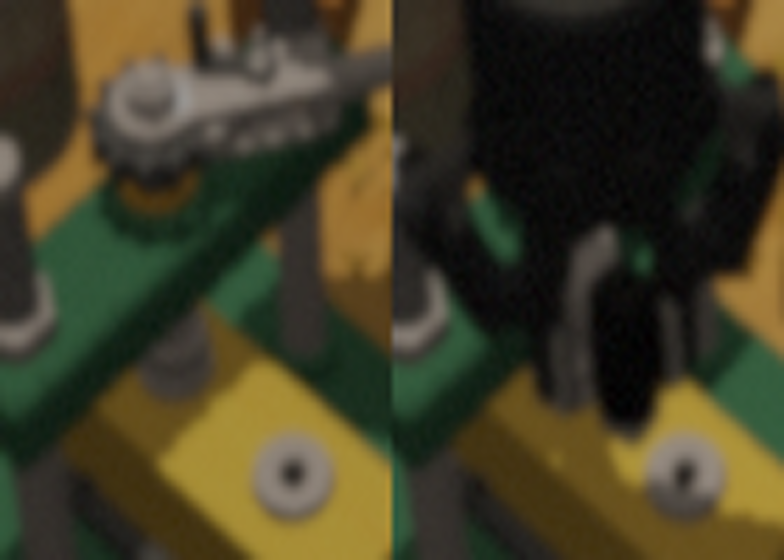

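The left half is the earlier view, with the ram foot resting near the flange at (180,380). In the right half, the present one, the hand hides the screw, and only the block with its home bush at (685,475) is visible. It settles nothing, so I go on by force.

Request:
arm_command --deltas '[[[0, 0.0014, 0, 0.7, 0.37], [-0.0001, 0.0028, 0, 1.4, 0.37], [-0.0001, 0.0042, 0.0001, 2, 0.37]]]'

```text
t: 25.6
eef_pos: [576.3, 138.4, 208.1]
ee_rot: [-3.132, -0.003, 2.305]
force: [-9.1, -6.3, 5.0]
gripper_width: 0.371
finger_force: 5.6
```

```bash
python3 st.py|tail -1
```

```text
theta 0.590 r 120.8  F_resist(-t) 10.92  Frad 1.84  Mz-equiv -0.31
```

Request:
arm_command --deltas '[[[0, 0.0014, 0, 0.7, 0.37], [-0.0001, 0.0028, 0, 1.4, 0.37], [-0.0001, 0.0042, 0.0001, 2, 0.37]]]'

```text
t: 25.98
eef_pos: [579.3, 141.2, 208.0]
ee_rot: [-3.132, -0.003, 2.27]
force: [-9.5, -6.7, 5.3]
gripper_width: 0.368
finger_force: 5.8
```

```bash
python3 st.py|tail -1
```

```text
theta 0.625 r 120.9  F_resist(-t) 11.51  Frad 1.53  Mz-equiv -0.51
```

Request:
arm_command --deltas '[[[0, 0.0014, 0, 0.7, 0.37], [-0.0001, 0.0028, 0, 1.4, 0.37], [-0.0001, 0.0042, 0.0001, 2, 0.37]]]'

```text
t: 26.35
eef_pos: [582.3, 144.0, 207.9]
ee_rot: [-3.132, -0.003, 2.235]
force: [-10.5, -6.7, 6.2]
gripper_width: 0.374
finger_force: 5.9
```

```bash
python3 st.py|tail -1
```

```text
theta 0.659 r 120.9  F_resist(-t) 12.38  Frad 1.73  Mz-equiv -0.39
```

Request:
arm_command --deltas '[[[0, -0.004, 0, 0, 0.6], [0, -0.004, -0.02, 0, 0.7], [0, -0.004, -0.06, 0, 0.7], [0, -0.02, -0.09, 8, 0.7], [-0.008, -0.05, -0.09, 18, 0.7], [-0.016, -0.08, -0.09, 28, 0.5], [-0.025, -0.11, -0.06, 38, 0.3], [-0.031, -0.136, -0.02, 48, 0.2], [-0.031, -0.136, 0.02, 50, 0.2], [-0.031, -0.136, 0.045, 50, 0.2], [-0.031, -0.136, 0.05, 50, 0.2], [-0.031, -0.136, 0.05, 50, 0.2]]]'

```text
t: 27.85
eef_pos: [500.0, 38.7, 159.1]
ee_rot: [3.14, -0.001, 1.365]
force: [-0.7, -0.2, -0.7]
gripper_width: 0.202
finger_force: 0.0
```

```bash
python3 snap.py w4
python3 - <<'E'
from h import *
import pickle
c,s=pickle.load(open("pics/w4.pkl","rb")); d=np.load("pics/w4.npy"); W=cloud(c,d); p=cv2.imread("pics/w4.png")
np.set_printoptions(precision=1,suppress=True)
ex=np.array([.979,-.202]);ey=np.array([.202,.979])
q=W-np.array([661,52.2,0]); xp=q[...,:2]@ex; yp=q[...,:2]@ey;Z=W[...,2]
a=np.array([661,52.2]); P=lambda x,y,z: proj(c,[*(a+x*ex+y*ey),z])[0]
u,v=P(-16,0,80); print(u,v,"homebush",P(-70-0,0,78))
hb=(np.hypot(xp+70,yp)<15)&(np.hypot(xp+70,yp)>7)&(Z>60)&(Z<90); print("home flange z",np.median(Z[hb]),hb.sum())
wd=(abs(xp+45)<8)&(abs(yp)<25)&(Z>60)&(Z<85); print("wood z",np.median(Z[wd]))
# profile across the front of flange/foot at yp~0: z against xp
m=(abs(yp)<2.5)&(xp<0)&(xp>-30)&(Z<125)&(Z>60)
o=np.argsort(xp[m]); 
for x,z in zip(xp[m][o],Z[m][o]): print("%.1f:%.1f"%(x,z),end=" ")
u,v=int(u),int(v); cv2.imwrite("pics/w4c.png",cv2.resize(p[max(0,v-50):v+50,max(0,u-70):u+60],None,fx=6,fy=6,interpolation=cv2.INTER_CUBIC)); print(s['force'])
E
```

```text
27.85 [-0.31  0.66  0.23  2.02 -0.3   0.49 -0.07] [499.99  38.71 159.1 ] [ 3.14 -0.    1.37] [-0.72 -0.24 -0.68] 0.20218709362981263
502.6984964668151 152.76555947247698 homebush [415.7 152.7]
home flange z 77.6944857688749 1338
wood z 71.70826686151153
-30.0:70.5 -29.8:72.4 -29.7:71.9 -29.7:71.1 -29.2:72.1 -29.1:71.5 -29.1:72.9 -29.1:72.1 -29.1:71.3 -29.1:72.3 -29.0:72.5 -28.9:71.0 -28.9:72.1 -28.9:72.7 -28.7:71.0 -28.7:71.9 -28.7:72.6 -28.6:71.4 -28.1:71.6 -28.0:72.1 -27.8:71.5 -27.7:72.9 -27.6:71.8 -27.5:71.8 -27.5:71.4 -27.5:70.6 -27.5:70.7 -27.4:70.7 -27.3:71.7 -27.2:71.8 -27.1:71.4 -27.1:71.2 -26.8:71.5 -26.8:71.7 -26.7:72.0 -26.7:71.7 -26.6:71.5 -26.5:72.0 -26.5:71.5 -26.4:70.8 -26.3:71.8 -26.2:72.0 -26.0:71.4 -26.0:71.4 -25.9:71.9 -25.9:72.0 -25.7:71.1 -25.7:72.0 -25.6:71.0 -25.4:71.4 -25.4:71.9 -25.3:71.4 -25.2:73.5 -25.1:70.9 -25.1:71.2 -25.1:72.7 -25.0:71.8 -24.9:72.5 -24.8:71.7 -24.8:71.6 -24.7:71.1 -24.5:71.5 -24.5:70.5 -24.5:71.3 -24.4:72.3 -24.2:71.6 -24.2:71.7 -24.2:72.0 -23.8:71.7 -23.7:71.4 -23.7:71.8 -23.6:73.1 -23.6:70.8 -23.5:72.8 -23.4:72.8 -23.4:71.9 -23.3:72.0
[... 3861 characters left out ...]
11.1:100.5 -11.1:90.5 -11.0:112.3 -11.0:99.6 -11.0:107.4 -11.0:105.9 -10.9:105.7 -10.9:104.1 -10.9:89.9 -10.9:100.0 -10.8:89.9 -10.8:103.4 -10.8:90.2 -10.8:107.4 -10.8:102.7 -10.8:93.2 -10.8:90.3 -10.8:93.0 -10.8:89.5 -10.7:93.5 -10.7:100.4 -10.7:90.8 -10.7:92.8 -10.7:109.6 -10.7:92.4 -10.6:107.9 -10.6:103.9 -10.5:90.7 -10.5:89.9 -10.4:108.4 -10.4:101.8 -10.4:100.4 -10.4:90.1 -10.4:90.2 -10.4:92.6 -10.3:89.8 -10.3:100.1 -10.3:89.2 -10.3:102.5 -10.3:105.2 -10.2:90.0 -10.2:103.9 -10.1:91.4 -10.1:91.8 -10.1:108.1 -10.1:110.4 -10.0:89.9 -10.0:90.8 -10.0:107.2 -9.9:90.5 -9.8:90.7 -9.8:99.9 -9.7:100.2 -9.6:90.5 -9.6:99.9 -9.5:90.0 -9.4:89.2 -9.3:89.4 -9.3:102.9 -9.3:89.6 -9.1:88.8 [-0.7 -0.2 -0.7]
```

View pics/w4c.png

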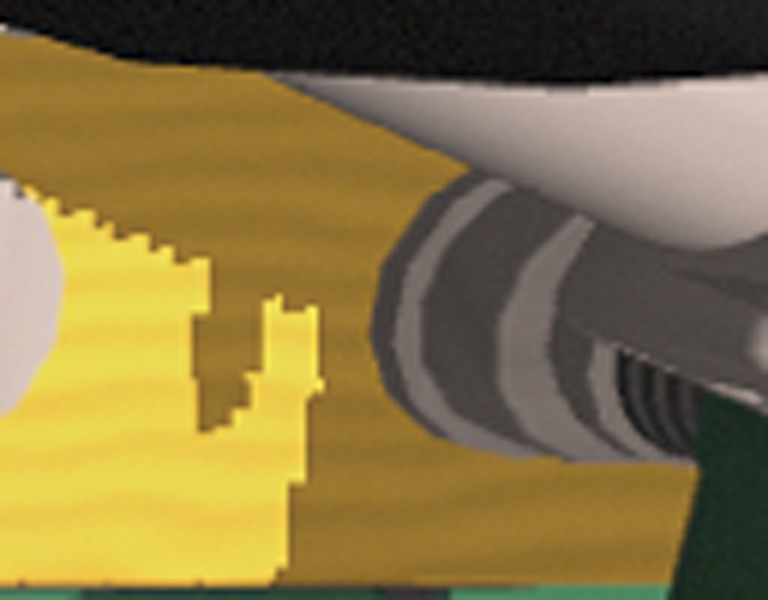

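The picture shows the proud bush's flange rim at about (385,330), sitting flat on the wood with the ram foot on it. The rim top reads about 77 mm against 77.7 mm for the home flange, with the wood at 71.7 mm, so it is home and under the screw. The last pull was about 12 N and the hand is clear, so I'm handing in.

```bash
python3 -c "
from rig import *
print(finish_job())"
```

```text
the job is handed in; nothing more can be done
None
```

The job is handed in: the block is against the end stop, the pawl is set to press, and the proud bush is home, with a last pull of about 12 N at the grip (about 28 s used). The ram force on the bush could not be read directly, and the hand-in returned no verdict.

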